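Lock the mug carrier's fence

TASK

Two wooden carriers stand on the table, each with a sliding fence and a red cam lever. In the one that holds the white mug, slide the fence up until it holds the mug against the end board with little play (15 mm at most), then press the fence's red lever fully down to lock it. Keep the mug standing in its carrier and leave the other carrier, its jar, the blue cup and the bowl alone.

Things in the scene. Friction and masses are not known exactly. Their poses are not given: they have to be found in the camera images.
- tray_a: Carrier holding the white mug: flat wooden deck 130 mm (its x) by 270 mm (its y), 16 mm thick, fixed to the table; origin at the centre of its underside, z up. An end board, top 75 mm above the table, stands at the +y end, inner face at y = +123 mm. The fence slides along y. 4 mm ribs line the long edges.
- fence_a (a joint): Slide of tray_a's wooden fence, m: 0 farthest from the end board, grows towards it (+y of tray_a), up to 0.115; resists with about 1.5 N. A bar 110 mm (x) by 16 mm (y), top 59 mm above the table, centred at x = 0, y = -60 mm + value in tray_a. About 0.099 when the mug touches both fence and end board.
- fence_a_tab (a point): Top centre of the black grip tab on tray_a's fence, to pinch or push: 30 mm (x) by 16 mm (y), top 107 mm above the table, bottom at the fence's top. It sits at x = -38 mm of the fence's centre and in line with it in y.
- lever_a (a joint): Cam lever riding on tray_a's fence, rad: 0 raised 43 degrees above level, 0.75 level = fully down and locked (its cam jams the fence). Turns about an axis parallel to tray_a's y; the arm points to +x of tray_a, 95 mm long, and its outer 50 mm is a red paddle 20 mm wide, 12 mm thick. Takes under 12 N; stays where left.
- lever_a_pivot (a point): Pivot of tray_a's lever, 40 mm above the table, at x = -20 mm in tray_a, 40 mm behind (-y of) the fence's centre; moves with the fence. Pressing straight down about 50 mm to +x of it brings a raised lever all the way down. There the lever's top is then 46 mm above the table; raised, its tip reaches about 110 mm.
- lever_a_tip (a point): Centre line of tray_a's red lever, 90 mm from its pivot (5 mm from the end).
- mug: White ceramic mug, 76 mm wide, 85 mm high, about 0.3 kg, handle pointing roughly across the carrier, standing loose on tray_a's deck between fence and end board; the fence can push it along. Origin at the centre of its underside.
- tray_b: The other carrier, alike in shape, holding an amber jar with a yellow lid: leave alone. Origin and axes as tray_a.
- fence_b (a joint): Fence slide of tray_b, as fence_a: leave alone
- lever_b (a joint): Red cam lever of tray_b, as lever_a: leave alone
- jar: Amber jar with yellow lid, 68 mm wide, 80 mm high, standing loose in tray_b: leave alone. Origin at the centre of its underside
- spare_cup: Loose blue mug, 76 mm wide, 85 mm high, on the table beyond the carriers: leave alone. Origin at the centre of its underside
- bowl: Loose terracotta bowl, 110 mm wide, 50 mm high, on the table at the left end of the row of carriers: leave alone. Origin at the centre of its underside
Not all that is in view belongs to the job. Leave any green or purple look-alike of the mug alone.

How it is judged:
By the outcome, as a careful person would: the job done as asked, in the order asked, and still so for the second after the job is handed in, with the robot touching nothing.
It also fails if it takes over 42 s, if anything falls off the work surface, if the arm or the gripper's body presses on something with over 40 N, if the wrist force passes 120 N, or if a joint passes its speed limit or range.

ROBOT

A 6-joint arm with a two-finger parallel gripper is mounted at the origin on the work surface. World frame = base frame: x ahead of the robot, y to its left, z up, the work surface at z = 0. Lengths are in m, angles in degrees, forces in N, time in s.
With the tool pointing down it reaches from about 0.275 to 0.975 m from the base axis. Payload 8.4 kg.
Tool frame: the origin (TCP) lies midway between the tips of the shut fingers; the grasp point (between the pads) lies 19 mm behind it; z points along the fingers, y is the line along which they close (so a half turn about z gives the same grasp; the last joint's range is limited). The gripper opens to 92 mm and grips with 3 to 60 N. Pads are 20 mm wide; open, the fingers measure 128 mm over their backs; the gripper's body (75 mm by 189 mm) begins 69 mm behind the grasp point.
Start: joints at [-69.58, 20.225, 93.587, -0, 66.188, -0.138], TCP at [0.219, -0.585, 0.185] pointing down, gripper open.
Joint ranges: [-150.9, 150.9], [-52.94, 120.26], [3.33, 152.33], [-74.26, 254.26], [0, 154.13], [-172.89, 172.89]. Speed limits (degrees/s): [127.2, 127.2, 159.86, 180, 180, 180].

INTERFACE

Orientations are given as a 3x3 rotation matrix whose columns are the frame's x, y, z axes.
In Python, from rig import bot, viewer, job_done gives the robot as it stands. The module is installed in compiled form; this text tells all that it offers.
- The arm moves only by the tool apply_moves, never from a script. Its argument "rows" is text: rows parted by semicolons, each of 7 numbers parted by spaces: the shift along the tool's x, y, z as a fraction of full scale, then the turn, a rotation vector about the tool's x, y, z as a fraction of full scale, then the opening, from -1 (shut) to 1 (fully open). A call has 1 to 8 rows; each row is the pose to reach, as a shift and turn from the pose commanded when the call began, along the tool's axes at that moment; what a row does not reach only later rows make up. Full scale, the value 1, is 30 cm for a shift and 0.5 rad for a turn. A row lasts 1/12 s, in which the tool goes at most 41.7 mm and 7.16 degrees, less where a joint would pass 70% of its speed; a pose out of reach is approached as far as the arm can. A call with a number of a shift or a turn outside -1 to 1 is refused whole. A call with a gripper value outside its range is refused whole. The fingers move at their own pace and stop on an object; "squeeze" is the grip in N (left out, the last holds). Time passes only in rows, so rows that repeat a pose let the fingers close. It gives the time, the measured TCP pose, the force, the opening and the grip force at its end, in the units of the state.
- bot.state(): the state, without advancing time (a new reading comes with each control period).
- viewer.get_image(name): name is "scene" or "top" or "wrist"; returns a dict with "color" (400x640x3 uint8, blue, green, red), "vfov" (degrees; the focal length in pixels is half the picture's height over the tangent of half this angle, whatever the lens; pixels are square), "cx", "cy" (the principal point, pixels), "extrinsics" (4x4, takes a point from camera to world coordinates). Camera axes: x right, y down, z forward; pixel columns grow to the right and rows downward; lengths in m; the calibration is good to about 2 mm. The wrist camera is an equidistant fisheye: a pixel r from the principal point sees the ray r / f radians off the axis. A picture is of the moment at which its call begins. There is no depth.
- job_done(): hands the job in; it is judged then, once.
The state is a dict: "time": time; "qpos": joint angles; "joint_vel": joint speeds; "tau": joint torques, N m; "tcp_pos": TCP position; "tool_rot": TCP orientation; "ft_force": force on the tool from outside, world axes, zero at the start; "torque": the same for the moment, N m; "width": finger opening in m; "finger_force": force on a finger pad.
Only numpy, scipy, OpenCV 4.12 (cv2) and the standard library are available. Lean on these libraries where they do the work, as an engineer would, in place of code of your own. Each camera call takes 0.05 s, during which the arm holds its last target. There are 200 camera calls.

## Working session

There is one attempt and no reset: what is moved stays moved. The work goes in short steps, Python scripts to look and compute and a tool call to move; the robot and the scene stay as the last step left them, time stands still between calls to the robot, and variables do not carry over. Pictures are saved under pics/ and viewed, at most 10 in all, crops included, and the job is handed in when it is done.

Besides the shell and the picture viewer there is one more tool, called after "Emit:" as a command line: name --argument value ..., lists and objects as JSON in quotes. apply_moves: Moves the arm, as the interface text tells. Its arguments: {"type":"object","properties":{"rows":{"type":"string"},"squeeze":{"type":"number"}},"required":["rows"]}

```bash
mkdir -p pics
cat > h.py <<'E'
import numpy as np,cv2
from rig import bot,viewer,job_done
def ray(im,u,v):
    f=200/np.tan(np.radians(im["vfov"])/2);E=np.array(im["extrinsics"])
    a,b=u-im["cx"],v-im["cy"]
    if im.get("fish"):
        r=np.hypot(a,b);t=r/f;d=np.array([a/r*np.sin(t),b/r*np.sin(t),np.cos(t)])
    else: d=np.array([a/f,b/f,1])
    return E[:3,3],E[:3,:3]@d
def onz(im,u,v,z):
    o,d=ray(im,u,v);return (o+d*(z-o[2])/d[2])
E
python3 - <<'E'
from h import *
for n in("scene","top"):
    im=viewer.get_image(n);cv2.imwrite(f"pics/{n}0.png",im["color"]);print(n,im["vfov"],np.round(im["extrinsics"],3).tolist())
s=bot.state();print(s["time"],s["tcp_pos"],np.round(s["tool_rot"],3),s["width"])
E
```

```text
scene 49.84914167093598 [[-0.797, 0.322, -0.512, 1.203], [0.604, 0.394, -0.693, 0.965], [-0.021, -0.861, -0.508, 0.758], [0.0, 0.0, 0.0, 1.0]]
top 42.405627860375205 [[-0.017, -0.993, 0.119, 0.369], [-1.0, 0.016, -0.01, 0.083], [0.008, -0.12, -0.993, 1.437], [0.0, 0.0, 0.0, 1.0]]
0.1 [ 0.21930006 -0.58476154  0.18444527] [[ 0.936  0.351 -0.   ]
 [ 0.351 -0.936  0.001]
 [ 0.    -0.001 -1.   ]] 0.09169548304823642
```

View pics/scene0.png

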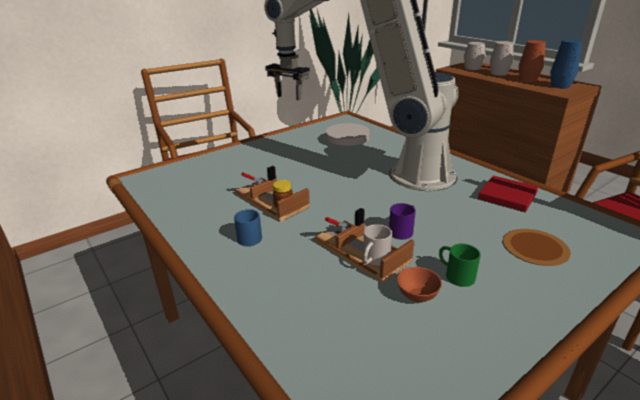

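View pics/top0.png

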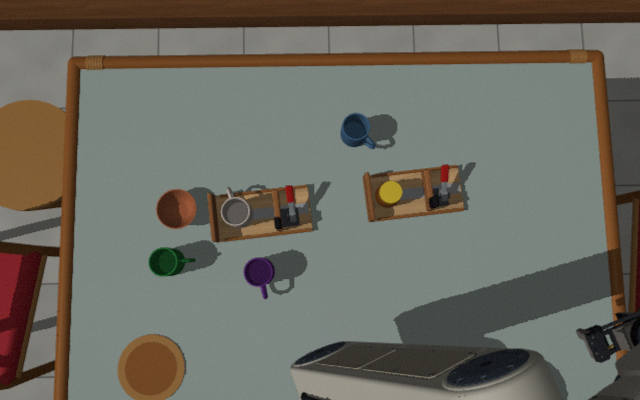

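Both views show the same layout. In the top view, the mug look-alikes are:
- white mug in the left carrier (236,211): this is the one I want
- blue (355,130)
- purple (259,272)
- green (166,262)

The carriers are A (262,214) and B with the yellow lid (415,194). I'll check the choice in one close crop.

Run:
```python
from h import *
im=cv2.imread("pics/top0.png")
cv2.imwrite("pics/crop1.png",cv2.resize(im[170:260,195:325],None,fx=6,fy=6,interpolation=cv2.INTER_CUBIC))
```

```text
(no output)
```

View pics/crop1.png

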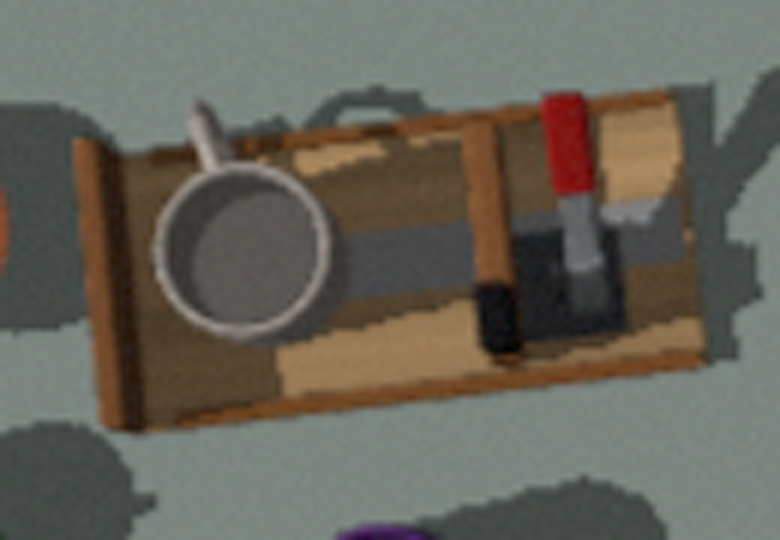

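The crop confirms the choice: the white mug sits between fence and end board, with the red lever raised. The black tab is at about crop (495,318), the fence's top end at (480,122), the end board's inner top edge runs (100,140)-(122,428), and the rear deck corners are (672,92) and (705,362).

Run:
```python
from h import *
im=viewer.get_image("top")
P=lambda u,v,z:onz(im,195+(u+.5)/6-.5,170+(v+.5)/6-.5,z)
for n,u,v,z in [("tab",496,318,.107),("fence+x",480,122,.059),("boardin+x",101,140,.075),("boardin-x",124,428,.075),("boardout+x",77,140,.075),("boardout-x",105,430,.075),("rear+x",672,92,.02),("rear-x",705,362,.02),("mugrim",243,251,.085),("levtip",563,97,.105)]:
    print(n,np.round(P(u,v,z),4))
b=P(77,140,.075);c=P(105,430,.075);bo=(b+c)/2
r1=P(672,92,.02);r2=P(705,362,.02);r=(r1+r2)/2
print(np.linalg.norm((b-c)[:2]),np.linalg.norm((r1-r2)[:2]),np.linalg.norm((bo-r)[:2]))
d=(bo-r)[:2];print("yaw y-axis",np.degrees(np.arctan2(d[1],d[0])), "x-axes",[np.degrees(np.arctan2(*(p-q)[1::-1])) for p,q in((b,c),(r1,r2))])
C=(bo+r)[:2]/2
for yaw in [np.arctan2(d[1],d[0])-np.pi/2]:
    R=np.array([[np.cos(yaw),-np.sin(yaw)],[np.sin(yaw),np.cos(yaw)]])
    print("C",C,np.degrees(yaw))
    for n,p in [("tab",P(496,318,.107)),("fence+x",P(480,122,.059)),("mug",P(243,251,.085)),("lev",P(563,97,.105))]: print(n,np.round(R.T@(p[:2]-C),4))
    print("tabpred",C+R@[-.038,-.06],"pivot end",C+R@[-.02,-.06-.04+.099])
```

```text
tab [0.479  0.1698 0.107 ]
fence+x [0.5714 0.1794 0.059 ]
boardin+x [0.5638 0.3464 0.075 ]
boardin-x [0.436  0.3354 0.075 ]
boardout+x [0.5639 0.357  0.075 ]
boardout-x [0.4353 0.3437 0.075 ]
rear+x [0.5898 0.0932 0.02  ]
rear-x [0.4644 0.08   0.02  ]
mugrim [0.5121 0.2819 0.085 ]
levtip [0.5751 0.14   0.105 ]
0.12934494885493802 0.1260845974526807 0.265206503151183
yaw y-axis 95.94600697761062 x-axes [np.float64(5.878293275237117), np.float64(6.013196001929562)]
C [0.51332776 0.21847884] 5.946006977610624
tab [-0.0392 -0.0448]
fence+x [ 0.0537 -0.0449]
mug [0.0054 0.0632]
lev [ 0.0533 -0.0844]
tabpred [0.48174767 0.15486518] pivot end [0.49353895 0.2154124 ]
```

```bash
cat >> h.py <<'E'
from scipy.spatial.transform import Rotation as Ro
C=np.array([.5133,.2185]);YAW=np.radians(5.95)
def T(x,y,z):
    c,s=np.cos(YAW),np.sin(YAW);return np.array([C[0]+c*x-s*y,C[1]+s*x+c*y,z])
def move(pos,yaw=np.degrees(YAW),frac=1):
    s=bot.state();R=np.array(s["tool_rot"]);a=np.radians(yaw)
    y=np.array([np.cos(a),np.sin(a),0]);z=np.array([0,0,-1.]);Rt=np.c_[np.cross(y,z),y,z]
    d=R.T@(np.array(pos)-s["tcp_pos"])/.3
    r=Ro.from_matrix(R.T@Rt).as_rotvec()/.5
    print("t",round(s["time"],2),"tcp",np.round(s["tcp_pos"],4),"F",np.round(s["ft_force"],1),"w",round(s["width"],4),"ff",s["finger_force"]);print("shift",np.round(d,4),"turn",np.round(r,4))
E
python3 -c "
from h import *
move(T(-.039,-.049,.185))"
```

```text
t 0.15 tcp [ 0.2193 -0.5848  0.1845] F [ 0.1  0.6 -0.4] w 0.0916 ff 0.0
shift [ 1.6908e+00 -2.0379e+00  6.0000e-04] turn [-1.8000e-03 -1.4000e-03 -2.6317e+00]
```

Emit:
apply_moves --rows "0.14 -0.17 0 0 0 -0.22 1; 0.28 -0.34 0 0 0 -0.44 1; 0.42 -0.51 0 0 0 -0.66 1; 0.56 -0.68 0 0 0 -0.88 0.5; 0.56 -0.68 0 0 0 -0.88 0.5; 0.56 -0.68 0 0 0 -0.88 0.5"

```text
time: 0.65
tcp_pos: [0.3005, -0.3467, 0.1849]
tool_rot: [[0.697, 0.717, -0.0], [0.717, -0.697, 0.0], [0.0, -0.0, -1.0]]
ft_force: [1.7, -0.5, 0.0]
width: 0.0742
finger_force: 0.0
```

```bash
python3 -c "
from h import *
move(T(-.039,-.049,.185))"
```

```text
t 0.65 tcp [ 0.3005 -0.3467  0.1849] F [ 1.7 -0.5  0. ] w 0.0742 ff 0.0
shift [ 1.6405 -0.7636 -0.    ] turn [-3.0000e-04 -4.0000e-04 -1.7515e+00]
```

Emit:
apply_moves --rows "0.2 -0.1 0 0 0 -0.22 0.5; 0.4 -0.2 0 0 0 -0.44 0.5; 0.6 -0.3 0 0 0 -0.66 0.5; 0.8 -0.38 0 0 0 -0.88 0.5; 0.8 -0.38 0 0 0 -0.88 0.5; 0.8 -0.38 0 0 0 -0.88 0.5; 0.8 -0.38 0 0 0 -0.88 0.5"

```text
time: 1.23
tcp_pos: [0.387, -0.0934, 0.1852]
tool_rot: [[0.324, 0.946, 0.001], [0.946, -0.324, 0.001], [0.001, 0.0, -1.0]]
ft_force: [1.2, 0.0, -0.0]
width: 0.0688
finger_force: 0.0
```

```bash
python3 -c "
from h import *
move(T(-.039,-.049,.185))"
```

```text
t 1.23 tcp [ 0.387  -0.0934  0.1852] F [ 1.2  0.  -0. ] w 0.0688 ff 0.0
shift [0.9171 0.0119 0.0019] turn [ 0.0012 -0.0024 -0.868 ]
```

Emit:
apply_moves --rows "0.23 0 0 0 0 -0.22 0.5; 0.46 0 0 0 0 -0.44 0.5; 0.69 0.01 0 0 0 -0.66 0.5; 0.917 0.012 0.002 0.001 -0.002 -0.868 0.5; 0.917 0.012 0.002 0.001 -0.002 -0.868 0.5; 0.917 0.012 0.002 0.001 -0.002 -0.868 0.5; 0.917 0.012 0.002 0.001 -0.002 -0.868 0.5; 0.917 0.012 0.002 0.001 -0.002 -0.868 0.5"

```text
time: 1.9
tcp_pos: [0.4809, 0.166, 0.1844]
tool_rot: [[-0.105, 0.994, 0.0], [0.994, 0.105, 0.001], [0.001, 0.001, -1.0]]
ft_force: [-0.5, -0.4, 0.3]
width: 0.0687
finger_force: 0.0
```

```bash
python3 -c "
from h import *
move(T(-.039,-.049,.072))
im=viewer.get_image('wrist');im['fish']=1;cv2.imwrite('pics/w1.png',im['color'])
print(im['vfov'],np.round(im['extrinsics'],3).tolist())
E=np.linalg.inv(im['extrinsics']);f=200/np.tan(np.radians(im['vfov'])/2)
for n,p in [('tab',T(-.038,-.045,.107)),('f+x',T(.055,-.045,.059)),('mugtop',T(.0054,.0632,.085)),('boardin+x',T(.065,.123,.075))]:
    q=(E@np.r_[p,1])[:3];t=np.arctan2(np.hypot(q[0],q[1]),q[2]);k=f*t/np.hypot(q[0],q[1]);print(n,q[0]*k+im['cx'],q[1]*k+im['cy'])
"
```

```text
t 1.9 tcp [0.4809 0.166  0.1844] F [-0.5 -0.4  0.3] w 0.0687 ff 0.0
shift [-0.0008 -0.0046  0.3746] turn [ 0.0011 -0.0011  0.0026]
65.70646984690485 [[0.994, 0.102, 0.029, 0.473], [0.106, -0.956, -0.275, 0.244], [-0.0, 0.276, -0.961, 0.384], [0.0, 0.0, 0.0, 1.0]]
tab 316.49984986312154 195.12826638270676
f+x 400.81785855874847 184.1901358018963
mugtop 362.2132089291332 80.04181978075626
boardin+x 417.73989958195364 29.052245010728427
```

View pics/w1.png

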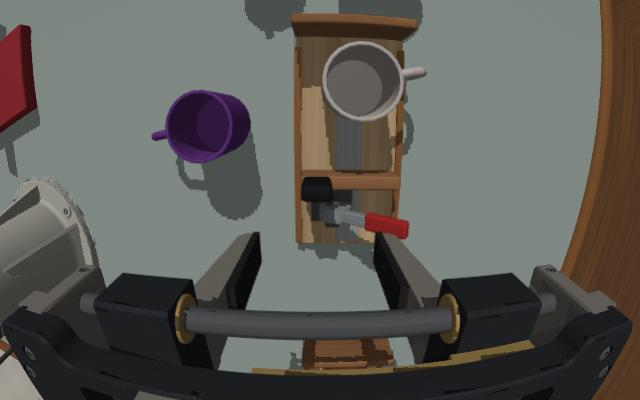

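The wrist view shows the tab at about (317,189), the fence end (400,182) and the mug (363,81), all within a few pixels of the prediction. Next I descend and pinch.

Emit:
apply_moves --rows "0 -0.005 0.12 0.001 -0.001 0.003 0.5; 0 -0.005 0.24 0.001 -0.001 0.003 0.5; 0 -0.005 0.34 0.001 -0.001 0.003 0.5; 0 -0.005 0.375 0.001 -0.001 0.003 0.5; 0 -0.005 0.375 0.001 -0.001 0.003 0.5; 0 -0.005 0.375 0.001 -0.001 0.003 0" --squeeze 15

```text
time: 2.45
tcp_pos: [0.4778, 0.1609, 0.0725]
tool_rot: [[-0.1, 0.995, -0.002], [0.995, 0.1, -0.002], [-0.002, -0.002, -1.0]]
ft_force: [0.8, 0.1, 0.8]
width: 0.0643
finger_force: 0.0
```

Emit:
apply_moves --rows "0 0 0 0 0 0 -1; 0 0 0 0 0 0 -1; 0 0 0 0 0 0 -1; 0 0 0 0 0 0 -1; 0 0 0 0 0 0 -1; 0 0 0 0 0 0 -1" --squeeze 15

```text
time: 2.95
tcp_pos: [0.4808, 0.1621, 0.073]
tool_rot: [[-0.101, 0.995, 0.005], [0.995, 0.101, -0.0], [-0.001, 0.005, -1.0]]
ft_force: [8.2, -0.6, -1.3]
width: 0.0291
finger_force: 15.0
```

```bash
python3 -c "
from h import *
move(T(-.039,.031,.072))"
```

```text
t 2.95 tcp [0.4808 0.1621 0.073 ] F [ 8.2 -0.6 -1.3] w 0.0291 ff 15.00705823302269
shift [ 0.2792 -0.0034  0.0032] turn [ 0.0097  0.0014 -0.0059]
```

Emit:
apply_moves --rows "0.03 0.008 0 0 0 0 -1; 0.06 0.008 0 0 0 0 -1; 0.09 0.008 0 0 0 0 -1; 0.12 0.008 0 0 0 0 -1; 0.15 0.008 0 0 0 0 -1; 0.18 0.008 0 0 0 0 -1; 0.2 0.008 0 0 0 0 -1; 0.2 0.008 0 0 0 0 -1" --squeeze 20

```text
time: 3.62
tcp_pos: [0.4746, 0.2228, 0.0728]
tool_rot: [[-0.101, 0.995, 0.0], [0.995, 0.101, -0.0], [-0.0, 0.0, -1.0]]
ft_force: [-0.8, 0.9, 6.4]
width: 0.0289
finger_force: 20.0
```

Emit:
apply_moves --rows "0.007 0 0 0 0 0 -1; 0.014 0 0 0 0 0 -1; 0.021 0 0 0 0 0 -1; 0.028 0 0 0 0 0 -1; 0.035 0 0 0 0 0 -1; 0.042 0 0 0 0 0 -1; 0.049 0 0 0 0 0 -1; 0.05 0 0 0 0 0 -1"

```text
time: 4.28
tcp_pos: [0.4731, 0.2366, 0.0729]
tool_rot: [[-0.101, 0.995, 0.0], [0.995, 0.101, -0.001], [-0.001, -0.0, -1.0]]
ft_force: [-1.2, -3.2, 8.5]
width: 0.0291
finger_force: 20.0
```

```bash
python3 -c "
from h import *
move(T(-.039,.031,.072))
im=viewer.get_image('wrist');cv2.imwrite('pics/w2.png',im['color'])
im=viewer.get_image('top');cv2.imwrite('pics/t2.png',cv2.resize(im['color'][170:260,195:325],None,fx=6,fy=6,interpolation=cv2.INTER_CUBIC))"
```

```text
t 4.28 tcp [0.4731 0.2366 0.0729] F [-1.2 -3.2  8.5] w 0.0291 ff 20.001731514930725
shift [ 0.0296 -0.0032  0.0028] turn [-0.0001  0.0029 -0.0058]
```

View pics/w2.png

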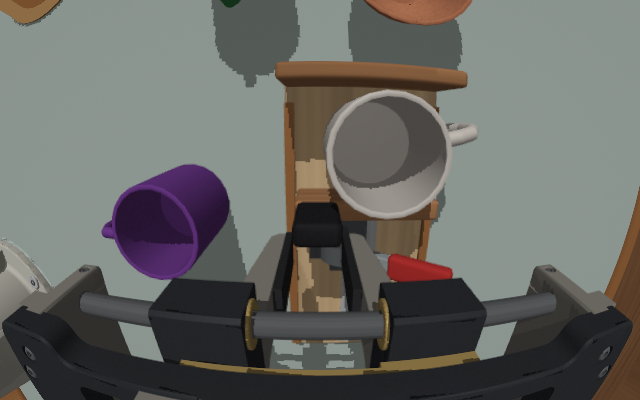

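The tab is held, the mug (390,150) is standing, and a gap to the end board remains. That is about 9 mm of play, so I'll continue in small steps.

Emit:
apply_moves --rows "0.005 0 0 0 0 0 -1; 0.01 0 0 0 0 0 -1; 0.015 0 0 0 0 0 -1; 0.02 0 0 0 0 0 -1; 0.02 0 0 0 0 0 -1; 0.02 0 0 0 0 0 -1"

```text
time: 4.88
tcp_pos: [0.4726, 0.2426, 0.0729]
tool_rot: [[-0.101, 0.995, 0.0], [0.995, 0.101, -0.001], [-0.001, -0.0, -1.0]]
ft_force: [-0.6, -2.0, 7.6]
width: 0.029
finger_force: 20.0
```

```bash
python3 -c "
from h import *
move(T(-.039,.031,.072))
im=viewer.get_image('top');cv2.imwrite('pics/t3.png',cv2.resize(im['color'][170:260,195:325],None,fx=6,fy=6,interpolation=cv2.INTER_CUBIC))"
```

```text
t 4.88 tcp [0.4726 0.2426 0.0729] F [-0.6 -2.   7.6] w 0.029 ff 20.00136137008667
shift [ 0.0095 -0.0033  0.0029] turn [-0.      0.0024 -0.0062]
```

View pics/t3.png

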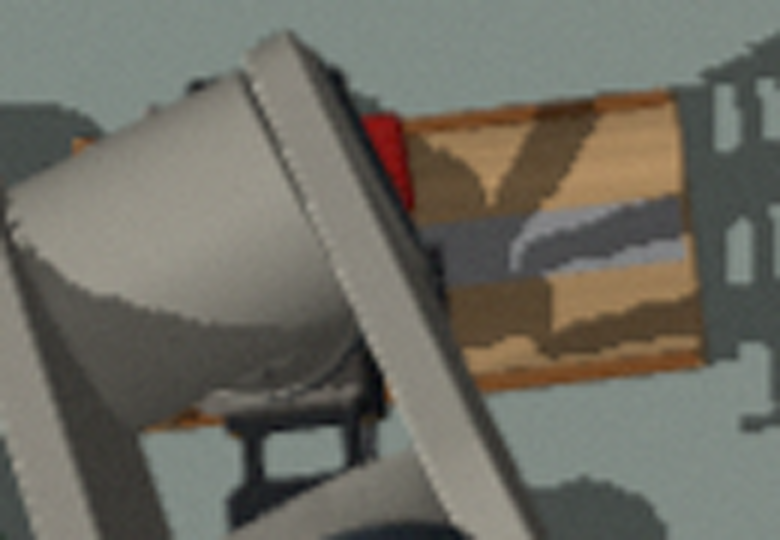

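Travel is 81 mm, which leaves about 3 mm of play, with 2 N of force and no jam. Next I release and retreat upwards.

Emit:
apply_moves --rows "0 0 0 0 0 0 0.2; 0 0 0 0 0 0 0.2; 0 0 0 0 0 0 0.2; 0 0 0 0 0 0 0.2; 0 0 -0.1 0 0 0 0.2; 0 0 -0.2 0 0 0 0.2; 0 0 -0.3 0 0 0 0.2; 0 0 -0.38 0 0 0 0"

```text
time: 5.6
tcp_pos: [0.4724, 0.2426, 0.1879]
tool_rot: [[-0.1, 0.995, -0.0], [0.995, 0.1, -0.001], [-0.001, -0.0, -1.0]]
ft_force: [1.1, 0.5, -0.1]
width: 0.0505
finger_force: 0.0
```

Emit:
apply_moves --rows "0 0 0 0 0 0 -1; 0 0 0 0 0 0 -1; 0 0 0 0 0 0 -1"

```text
time: 5.85
tcp_pos: [0.4715, 0.2422, 0.1851]
tool_rot: [[-0.1, 0.995, -0.002], [0.995, 0.1, -0.002], [-0.002, -0.002, -1.0]]
ft_force: [0.7, -0.5, -0.5]
width: 0.0305
finger_force: 0.0
```

```bash
python3 -c "
from h import *
move(T(.030,-.004,.12))
im=viewer.get_image('wrist');im['fish']=1;cv2.imwrite('pics/w4.png',im['color'])
E=np.linalg.inv(im['extrinsics']);f=200/np.tan(np.radians(im['vfov'])/2)
for n,p in [('tab',T(-.038,.036,.107)),('f+x front',T(.055,.044,.059)),('press pt',T(.030,-.004,.095)),('levend',T(.049,-.004,.11)),('boardin+x',T(.065,.123,.075))]:
    q=(E@np.r_[p,1])[:3];t=np.arctan2(np.hypot(q[0],q[1]),q[2]);k=f*t/np.hypot(q[0],q[1]);print(n,q[0]*k+im['cx'],q[1]*k+im['cy'])
"
```

```text
t 5.85 tcp [0.4715 0.2422 0.1851] F [ 0.7 -0.5 -0.5] w 0.0305 ff 0.0
shift [-0.1051  0.2311  0.2165] turn [-0.0043  0.0034 -0.0066]
tab 318.162945622643 190.26786583401704
f+x front 402.87382398772615 172.57515878966646
press pt 385.1355721042843 225.62319787488423
levend 406.8598536493517 230.71891183751796
boardin+x 419.0546250209892 100.24861547998405
```

View pics/w4.png

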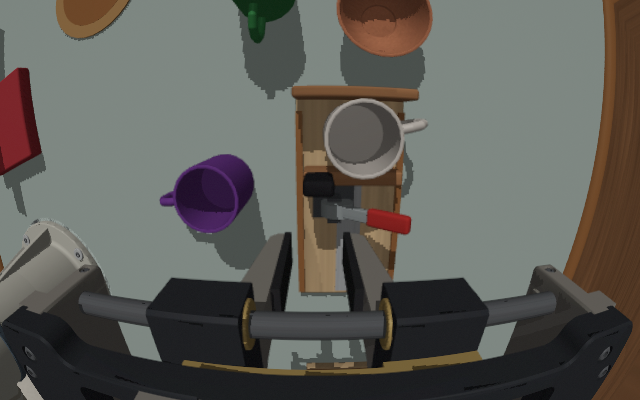

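The mug (365,138) stands between fence and board. The lever tip is at (409,224), about 6 px from the prediction. I'll measure the play and the lever before pressing.

```bash
python3 -c "
from h import *
im=viewer.get_image('wrist');im['fish']=1
c,s=np.cos(YAW),np.sin(YAW)
for n,u,v,z in [('rimtop',364,98.5,.085),('rimbot',365,178,.085),('boardin L',303,98,.075),('boardin R',416,98,.075),('fence rear R',395,185,.059),('tab',320,184,.107),('levend',409,224,.108)]:
    p=onz(im,u,v,z)[:2]-C;print(n,np.round([c*p[0]+s*p[1],-s*p[0]+c*p[1]],4))
move(T(.030,0,.12))
"
```

```text
rimtop [0.0056 0.1213]
rimbot [0.0082 0.043 ]
boardin L [-0.0531  0.1217]
boardin R [0.061  0.1249]
fence rear R [0.0462 0.0299]
tab [-0.0367  0.0419]
levend [0.0506 0.0023]
t 5.95 tcp [0.4712 0.2419 0.1844] F [ 0.5 -0.1  0.3] w 0.0226 ff 0.0
shift [-0.091   0.2325  0.214 ] turn [-0.0071  0.0046 -0.0068]
```

Play is about 2 mm, and the lever is at tray y ≈ 0. Next I move over the lever with the fingers shut.

Emit:
apply_moves --rows "-0.05 0.12 0 -0.007 0.005 -0.007 -1; -0.09 0.232 0 -0.007 0.005 -0.007 -1; -0.093 0.232 0 -0.007 0.005 -0.007 -1; -0.093 0.232 0.1 -0.007 0.005 -0.007 -1; -0.093 0.232 0.21 -0.007 0.005 -0.007 -1; -0.093 0.232 0.21 -0.007 0.005 -0.007 -1; -0.093 0.232 0.21 -0.007 0.005 -0.007 -1"

```text
time: 6.53
tcp_pos: [0.542, 0.2207, 0.1207]
tool_rot: [[-0.104, 0.995, -0.003], [0.995, 0.104, -0.001], [-0.0, -0.003, -1.0]]
ft_force: [0.4, -0.4, 0.2]
width: 0.0005
finger_force: 0.0
```

```bash
python3 -c "
from h import *
move(T(.030,-.001,.044))"
```

```text
t 6.53 tcp [0.542  0.2207 0.1207] F [ 0.4 -0.4  0.2] w 0.0005 ff 0.0
shift [-0.0007  0.0048  0.2557] turn [-0.0065  0.0009  0.0002]
```

Emit:
apply_moves --rows "0 0.004 0.04 -0.006 0 0 -1; 0 0.004 0.08 -0.006 0 0 -1; 0 0.004 0.12 -0.006 0 0 -1; 0 0.004 0.155 -0.006 0 0 -1; 0 0.004 0.19 -0.006 0 0 -1; 0 0.004 0.22 -0.006 0 0 -1; 0 0.004 0.24 -0.006 0 0 -1; 0 0.004 0.25 -0.006 0 0 -1"

```text
time: 7.2
tcp_pos: [0.5455, 0.2218, 0.0471]
tool_rot: [[-0.104, 0.995, 0.005], [0.995, 0.104, 0.002], [0.001, 0.005, -1.0]]
ft_force: [-0.2, -0.2, 3.2]
width: 0.0005
finger_force: 1.6
```

Emit:
apply_moves --rows "0 0 0 0 0 0 -1; 0 0 0.005 0 0 0 -1; 0 0 0.01 0 0 0 -1; 0 0 0.01 0 0 0 -1"

```text
time: 7.53
tcp_pos: [0.5461, 0.222, 0.0452]
tool_rot: [[-0.104, 0.995, 0.006], [0.995, 0.104, 0.002], [0.001, 0.006, -1.0]]
ft_force: [0.6, 0.4, 1.6]
width: 0.0005
finger_force: 0.7
```

Force is still low, so the stop isn't reached yet. I'll press a bit further.

Emit:
apply_moves --rows "0 0 0.005 0 0 0 -1; 0 0 0.01 0 0 0 -1; 0 0 0.015 0 0 0 -1; 0 0 0.015 0 0 0 -1"

```text
time: 7.87
tcp_pos: [0.546, 0.222, 0.0405]
tool_rot: [[-0.104, 0.995, 0.006], [0.995, 0.104, 0.002], [0.001, 0.006, -1.0]]
ft_force: [1.0, 0.2, 2.2]
width: 0.0003
finger_force: 1.3
```

```bash
python3 -c "
from h import *
im=viewer.get_image('wrist');cv2.imwrite('pics/w5.png',im['color'])
move(T(.030,-.001,.044))"
```

```text
t 7.92 tcp [0.5457 0.2219 0.0404] F [-0.2 -0.1  2.1] w 0.0001 ff 1.1092710122466087
shift [-0.0035 -0.0085 -0.0119] turn [ 0.0114 -0.0027  0.0002]
```

View pics/w5.png

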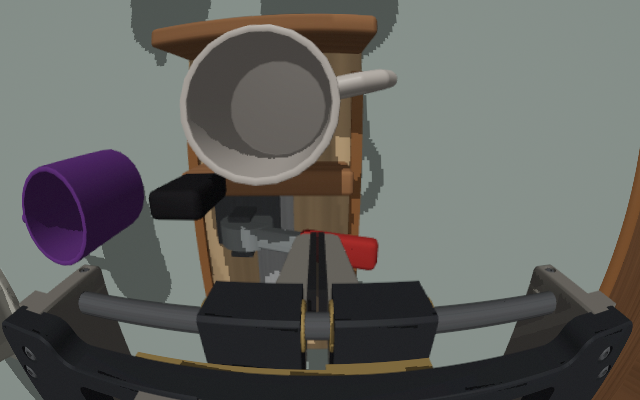

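The red paddle's end is at (365,252) and the fingers sit at its near edge, so they may have slipped off behind it. I'll raise and measure.

Emit:
apply_moves --rows "0 0 -0.1 0.006 0 0 -1; 0 0 -0.2 0.011 -0.003 0 -1; 0 0 -0.3 0.011 -0.003 0 -1; 0 0 -0.4 0.011 -0.003 0 -1; 0 0 -0.48 0.011 -0.003 0 -1; 0 0 -0.48 0.011 -0.003 0 -1; 0 0 -0.48 0.011 -0.003 0 -1"

```text
time: 8.5
tcp_pos: [0.545, 0.2217, 0.1852]
tool_rot: [[-0.104, 0.995, 0.001], [0.995, 0.104, 0.0], [0.0, 0.001, -1.0]]
ft_force: [-0.4, -0.7, -1.0]
width: 0.0004
finger_force: 0.0
```

```bash
python3 -c "
from h import *
w=viewer.get_image('wrist');w['fish']=1;s=viewer.get_image('scene')
a=w['color'][60:300,260:500];b=s['color'][195:285,300:430]
cv2.imwrite('pics/c6.png',np.hstack([cv2.resize(a,(400,400)),cv2.resize(b,(400,277)).__class__((400,400,3),np.uint8) if 0 else cv2.copyMakeBorder(cv2.resize(b,(400,277),interpolation=cv2.INTER_CUBIC),0,123,0,0,0)]))
for n,im,r in (('w',w,(60,300,260,500)),('s',s,(195,285,300,430))):
    h=im['color'][r[0]:r[1],r[2]:r[3]].astype(int);m=((h[...,2]>110)&(h[...,1]<60)&(h[...,0]<60)).astype(np.uint8)
    c=max(cv2.findContours(m,0,2)[0],key=cv2.contourArea)[:,0]+[r[2],r[0]];print(n,cv2.minAreaRect(c.astype(np.float32)),cv2.boxPoints(cv2.minAreaRect(c.astype(np.float32))).round(1).tolist())
    o,d=ray(im,*c.mean(0)) if 0 else ray(im,*cv2.minAreaRect(c.astype(np.float32))[0]);globals()[n+'r']=(o,d/np.linalg.norm(d))
(o1,d1),(o2,d2)=wr,sr
k=np.linalg.lstsq(np.c_[d1,-d2],o2-o1,rcond=None)[0];p=o1+k[0]*d1;q=o2+k[1]*d2;print('paddle centre',p,q)
m=((p+q)/2)[:2]-C;cc,ss=np.cos(YAW),np.sin(YAW);print('tray',cc*m[0]+ss*m[1],-ss*m[0]+cc*m[1])
move(T(.03,0,.19))"
```

```text
w ((329.1758728027344, 190.38966369628906), (43.26669692993164, 17.024324417114258), 4.763641834259033) [[306.8999938964844, 197.10000610351562], [308.29998779296875, 180.10000610351562], [351.3999938964844, 183.6999969482422], [350.0, 200.6999969482422]]
s ((350.0, 238.5), (5.0, 14.0), 90.0) [[343.0, 236.0], [357.0, 236.0], [357.0, 241.0], [343.0, 241.0]]
paddle centre [0.55846215 0.22039974 0.06393117] [0.5576142  0.22142501 0.06362175]
tray 0.04474722776159329 -0.0022382010886971434
t 8.6 tcp [0.5437 0.2212 0.1829] F [-0.5  0.6 -0.3] w 0.0006 ff 0.0
shift [ 0.0017 -0.0016 -0.0235] turn [-0.005   0.0019  0.0004]
```

View pics/c6.png

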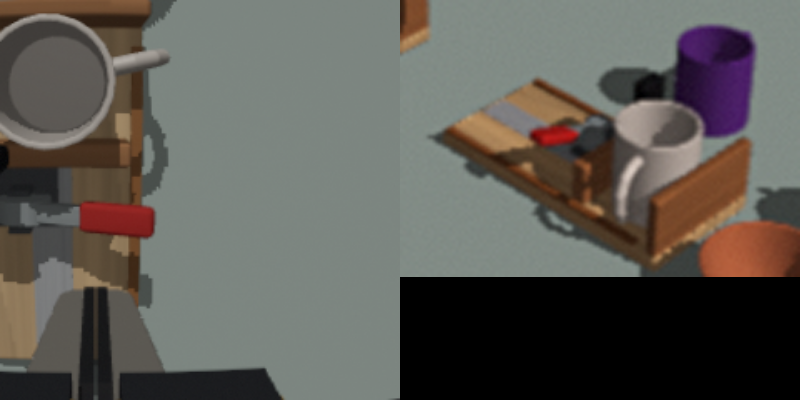

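```bash
python3 -c "
from h import *
w=viewer.get_image('wrist');s=viewer.get_image('scene')
def pr(im,p,fish):
    q=(np.linalg.inv(im['extrinsics'])@np.r_[p,1])[:3];f=200/np.tan(np.radians(im['vfov'])/2);r=np.hypot(q[0],q[1])
    k=f*np.arctan2(r,q[2])/r if fish else f/q[2]
    return np.round([q[0]*k+im['cx'],q[1]*k+im['cy']],1)
for a in (0,10,20,30,43):
    o=[]
    for l in (.045,.095):
        p=T(-.02+l*np.cos(np.radians(a)),-.002,.04+l*np.sin(np.radians(a)));o+=[pr(w,p,1),pr(s,p,0)]
    print(a,*o)
"
```

```text
0 [312.4 184.5] [354.5 242.5] [356.2 184.7] [342.2 250. ]
10 [311.7 186.1] [354.7 240.1] [356.7 188.1] [342.6 244.9]
20 [309.7 187.7] [355.3 237.6] [354.5 191.8] [343.7 239.5]
30 [306.4 189.3] [356.1 235.1] [349.2 195.5] [345.5 234. ]
43 [300.3 191.2] [357.7 231.8] [337.4 200.3] [348.8 226.8]
```

```bash
python3 -c "
from h import *
w=viewer.get_image('wrist');st=bot.state();E0=np.array(w['extrinsics']);E0[:3,3]+=np.array([.5457,.2219,.0404])-st['tcp_pos']
w['extrinsics']=E0
def pr(im,p):
    q=(np.linalg.inv(im['extrinsics'])@np.r_[p,1])[:3];f=200/np.tan(np.radians(im['vfov'])/2);r=np.hypot(q[0],q[1])
    k=f*np.arctan2(r,q[2])/r
    return np.round([q[0]*k+im['cx'],q[1]*k+im['cy']],1)
print('tip',pr(w,[.5457,.2219,.0404]))
for a in (-5,0,10,20,30):
  for y in (-.002,.008):
    print(a,y,*[pr(w,T(-.02+l*np.cos(np.radians(a)),y+dy,.04+l*np.sin(np.radians(a))+.006)) for l,dy in ((.045,.01),(.095,.01),(.095,-.01))])
im=cv2.imread('pics/w5.png').astype(int)
m=((im[...,2]>110)&(im[...,1]<60)&(im[...,0]<60)).astype(np.uint8);m[:,:250]=0;m[:,450:]=0
c=max(cv2.findContours(m,0,2)[0],key=cv2.contourArea)[:,0];print(cv2.approxPolyDP(c,3,True)[:,0].tolist())
"
```

```text
tip [317.  229.4]
-5 -0.002 [305.6 219.3] [377.1 217.2] [375.3 243.3]
-5 0.008 [305.4 205.2] [378.  203.5] [376.2 230.5]
0 -0.002 [305.6 221.3] [379.8 221.2] [377.8 248.1]
0 0.008 [305.4 207. ] [380.8 207. ] [378.8 234.9]
10 -0.002 [304.1 225.4] [382.5 230.2] [380.1 258.8]
10 0.008 [303.9 210.7] [383.6 215. ] [381.3 244.8]
20 -0.002 [300.3 229.7] [380.6 240.4] [377.9 270.8]
20 0.008 [300.  214.5] [381.8 224.1] [379.3 256. ]
30 -0.002 [294.1 234. ] [372.9 251.8] [370.2 284.1]
30 0.008 [293.7 218.3] [374.2 234.4] [371.6 268.4]
[[325, 232], [339, 236], [352, 265], [374, 265], [375, 239]]
```

The lever looks partly pressed, at roughly 10–20°. I'll press again further out on the paddle (x ≈ +0.042), in steps, watching the force.

```bash
python3 -c "
from h import *
move(T(.042,-.001,.085))"
```

```text
t 8.75 tcp [0.5437 0.2212 0.1827] F [ 0.2 -0.1  0.6] w 0.0006 ff 0.0
shift [-0.0013  0.0391  0.3255] turn [-0.006   0.0023  0.0003]
```

Emit:
apply_moves --rows "-0.001 0.039 0.05 -0.006 0.002 0 -1; -0.001 0.039 0.18 -0.006 0.002 0 -1; -0.001 0.039 0.3 -0.006 0.002 0 -1; -0.001 0.039 0.32 -0.006 0.002 0 -1; -0.001 0.039 0.32 -0.006 0.002 0 -1; -0.001 0.039 0.32 -0.006 0.002 0 -1"

```text
time: 9.25
tcp_pos: [0.5566, 0.2225, 0.0887]
tool_rot: [[-0.104, 0.995, 0.002], [0.995, 0.104, 0.001], [0.0, 0.002, -1.0]]
ft_force: [0.3, -0.2, 1.0]
width: 0.0004
finger_force: 0.0
```

Emit:
apply_moves --rows "0 0 0.01 0 0 0 -1; 0 0 0.02 0 0 0 -1; 0 0 0.03 0 0 0 -1; 0 0 0.03 0 0 0 -1"

```text
time: 9.58
tcp_pos: [0.5566, 0.2225, 0.0797]
tool_rot: [[-0.104, 0.995, 0.003], [0.995, 0.104, 0.001], [0.001, 0.004, -1.0]]
ft_force: [0.6, -0.4, -0.2]
width: 0.0005
finger_force: 0.0
```

Emit:
apply_moves --rows "0 0 0.01 0 0 0 -1; 0 0 0.02 0 0 0 -1; 0 0 0.03 0 0 0 -1; 0 0 0.03 0 0 0 -1"

```text
time: 9.92
tcp_pos: [0.556, 0.2223, 0.0696]
tool_rot: [[-0.104, 0.995, 0.002], [0.995, 0.104, 0.001], [0.0, 0.002, -1.0]]
ft_force: [0.3, -0.1, 0.5]
width: 0.0005
finger_force: 0.0
```

Emit:
apply_moves --rows "0 0 0.01 0 0 0 -1; 0 0 0.02 0 0 0 -1; 0 0 0.03 0 0 0 -1; 0 0 0.03 0 0 0 -1"

```text
time: 10.25
tcp_pos: [0.556, 0.2223, 0.0606]
tool_rot: [[-0.104, 0.995, 0.002], [0.995, 0.104, 0.001], [0.0, 0.002, -1.0]]
ft_force: [-0.1, -0.2, -0.2]
width: -0.0002
finger_force: 0.0
```

Emit:
apply_moves --rows "0 0 0.01 0 0 0 -1; 0 0 0.02 0 0 0 -1; 0 0 0.03 0 0 0 -1; 0 0 0.03 0 0 0 -1"

```text
time: 10.58
tcp_pos: [0.5561, 0.2223, 0.0516]
tool_rot: [[-0.104, 0.995, 0.002], [0.995, 0.104, 0.001], [0.0, 0.002, -1.0]]
ft_force: [-0.5, 0.2, -0.0]
width: 0.0001
finger_force: 0.0
```

Emit:
apply_moves --rows "0 0 0.01 0 0 0 -1; 0 0 0.02 0 0 0 -1; 0 0 0.02 0 0 0 -1"

```text
time: 10.83
tcp_pos: [0.5562, 0.2223, 0.0457]
tool_rot: [[-0.104, 0.995, 0.002], [0.995, 0.104, 0.001], [0.0, 0.002, -1.0]]
ft_force: [0.2, -0.3, -0.5]
width: 0.0004
finger_force: 0.0
```

Emit:
apply_moves --rows "0 0 0.01 0 0 0 -1; 0 0 0.02 0 0 0 -1; 0 0 0.02 0 0 0 -1"

```text
time: 11.08
tcp_pos: [0.5572, 0.2226, 0.0403]
tool_rot: [[-0.104, 0.995, 0.004], [0.995, 0.104, 0.001], [0.001, 0.004, -1.0]]
ft_force: [0.4, -0.8, -0.3]
width: 0.0007
finger_force: 0.0
```

Run:
```python
from h import *
move(T(.042,-.001,.085))
s=viewer.get_image('scene');h=s['color'].astype(int)
m=((h[...,2]>90)&(h[...,1]<60)&(h[...,0]<60)).astype(np.uint8);m[:195]=0;m[285:]=0;m[:,:300]=0;m[:,430:]=0
print(cv2.boundingRect(m),m.sum())
w=viewer.get_image('wrist')['color'];cv2.imwrite('pics/w7.png',w)
cv2.imwrite('pics/c7.png',np.hstack([cv2.resize(w[130:330,220:420],(400,400)),cv2.resize(s['color'][205:265,310:370],(400,400),interpolation=cv2.INTER_CUBIC)]))
```

```text
t 11.08 tcp [0.5572 0.2226 0.0403] F [ 0.4 -0.8 -0.3] w 0.0007 ff 0.0042056940219481476
shift [-0.0018 -0.0063 -0.1489] turn [ 0.0078 -0.0017  0.0002]
(337, 229, 93, 56) 140
```

View pics/c7.png

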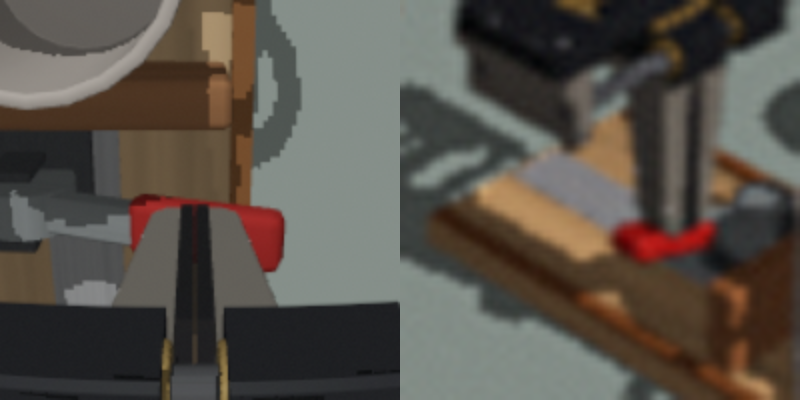

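The paddle's end is at px (361,236)–(358,265), with the fingers overlapping it but no contact force. I'll triangulate the paddle's ends from the wrist pictures at two heights.

Run:
```python
from h import *
w=viewer.get_image('wrist');st=bot.state();E=np.array(w['extrinsics']);t=np.array(st['tcp_pos'])
im=w['color'].astype(int);m=((im[...,2]>100)&(im[...,1]<60)&(im[...,0]<60)).astype(np.uint8);m[:,:250]=0;m[:,450:]=0;m[:180]=0;m[300:]=0
c=max(cv2.findContours(m,0,2)[0],key=cv2.contourArea)[:,0];print(cv2.approxPolyDP(c,2,True)[:,0].tolist())
ir=(c[:,0].min(),c[:,0].max(),c[:,1].min());print(ir)
def rayat(tcp,u,v):
    e=E.copy();e[:3,3]+=np.array(tcp)-t;d=dict(w);d['extrinsics']=e;d['fish']=1;o,q=ray(d,u,v);return o,q/np.linalg.norm(q)
def tri(rs):
    A=sum(np.eye(3)-np.outer(d,d) for o,d in rs);b=sum((np.eye(3)-np.outer(d,d))@o for o,d in rs);p=np.linalg.solve(A,b)
    q=p[:2]-C;k,s=np.cos(YAW),np.sin(YAW);print(np.round([k*q[0]+s*q[1],-s*q[0]+k*q[1],p[2]],4),'res mm',[round(1e3*np.linalg.norm((np.eye(3)-np.outer(d,d))@(p-o)),1) for o,d in rs])
hi=[.5437,.2212,.1829];lo=t
tri([rayat(hi,308.3,180.1),rayat(lo,286.5,229)])
tri([rayat(hi,351.4,183.7),rayat(lo,361.5,235.5)])
tri([rayat(hi,350,200.7),rayat(lo,358,265)])
```

```text
[[285, 234], [287, 254], [297, 234], [323, 231], [340, 237], [351, 264], [357, 264], [362, 241], [358, 235], [308, 228]]
(np.int32(285), np.int32(362), np.int32(228))
[0.0228 0.0065 0.0564] res mm [np.float64(1.2), np.float64(1.2)]
[0.0685 0.0063 0.069 ] res mm [np.float64(1.6), np.float64(1.6)]
[ 0.0667 -0.0107  0.0743] res mm [np.float64(1.4), np.float64(1.4)]
```

The lever is still at about 16° with its paddle top at z ≈ 0.06, so the fingertips effectively sit higher than I assumed. The earlier 2 N was the lever turning, so I keep pressing until the force shows the stop. I also shift a little to -y so the body clears the tab.

Emit:
apply_moves --rows "-0.01 0 -0.01 0.005 0 0 -1; -0.02 0 -0.01 0.007 -0.001 0 -1; -0.02 -0.01 0 0.007 -0.001 0 -1; -0.02 -0.01 0.01 0.007 -0.001 0 -1; -0.02 -0.01 0.015 0.007 -0.001 0 -1; -0.02 -0.01 0.015 0.007 -0.001 0 -1"

```text
time: 11.73
tcp_pos: [0.5547, 0.2162, 0.0359]
tool_rot: [[-0.104, 0.995, 0.0], [0.995, 0.104, 0.0], [0.0, 0.0, -1.0]]
ft_force: [0.4, -0.3, 3.1]
width: 0.0001
finger_force: 1.5
```

Emit:
apply_moves --rows "0 0 0.005 0 0 0 -1; 0 0 0.01 0 0 0 -1; 0 0 0.015 0 0 0 -1; 0 0 0.015 0 0 0 -1"

```text
time: 12.07
tcp_pos: [0.5555, 0.2165, 0.0317]
tool_rot: [[-0.104, 0.995, 0.002], [0.995, 0.104, 0.001], [0.001, 0.002, -1.0]]
ft_force: [1.5, 0.0, 3.4]
width: -0.0001
finger_force: 1.7
```

Contact is confirmed, with the lever turning at about 3 N. I continue in 3 mm steps until the stop.

Emit:
apply_moves --rows "0 0 0.005 0 0 0 -1; 0 0 0.01 0 0 0 -1; 0 0 0.01 0 0 0 -1"

```text
time: 12.32
tcp_pos: [0.556, 0.2167, 0.029]
tool_rot: [[-0.104, 0.995, 0.003], [0.995, 0.104, 0.001], [0.001, 0.003, -1.0]]
ft_force: [1.9, -0.2, 5.7]
width: 0.0004
finger_force: 2.5
```

Emit:
apply_moves --rows "0 0 0.005 0 0 0 -1; 0 0 0.01 0 0 0 -1; 0 0 0.01 0 0 0 -1"

```text
time: 12.57
tcp_pos: [0.5565, 0.2169, 0.0263]
tool_rot: [[-0.104, 0.995, 0.004], [0.995, 0.104, 0.001], [0.001, 0.004, -1.0]]
ft_force: [4.8, -0.1, 6.4]
width: 0.0005
finger_force: 3.0
```

Emit:
apply_moves --rows "0 0 0.005 0 0 0 -1; 0 0 0.01 0 0 0 -1; 0 0 0.01 0 0 0 -1"

```text
time: 12.82
tcp_pos: [0.5554, 0.2166, 0.0228]
tool_rot: [[-0.104, 0.995, 0.002], [0.995, 0.104, 0.001], [0.001, 0.002, -1.0]]
ft_force: [0.4, 0.0, -1.3]
width: 0.0008
finger_force: 0.0
```

Emit:
apply_moves --rows "0 0 0.005 0 0 0 -1; 0 0 0.005 0 0 0 -1"

```text
time: 12.98
tcp_pos: [0.5549, 0.2165, 0.021]
tool_rot: [[-0.104, 0.995, 0.001], [0.995, 0.104, 0.001], [0.001, 0.001, -1.0]]
ft_force: [2.6, -0.3, 5.1]
width: 0.0006
finger_force: 2.5
```

Run:
```python
from h import *
move(T(.042,-.001,.085))
s=viewer.get_image('scene');h=s['color'].astype(int)
m=((h[...,2]>100)&(h[...,1]<60)&(h[...,0]<60)).astype(np.uint8);m[:215]=0;m[265:]=0;m[:,:320]=0;m[:,370:]=0
print('scene',cv2.boundingRect(m),m.sum())
im=viewer.get_image('wrist')['color'].astype(int);m=((im[...,2]>100)&(im[...,1]<60)&(im[...,0]<60)).astype(np.uint8);m[:,:250]=0;m[:,450:]=0;m[:150]=0;m[300:]=0
c=max(cv2.findContours(m,0,2)[0],key=cv2.contourArea)[:,0];print(cv2.approxPolyDP(c,2,True)[:,0].tolist())
```

```text
t 12.98 tcp [0.5549 0.2165 0.021 ] F [ 2.6 -0.3  5.1] w 0.0006 ff 2.4944751849398017
shift [ 0.0176  0.0029 -0.2133] turn [ 0.0013 -0.0011  0.0003]
scene (341, 244, 18, 19) 61
[[315, 230], [337, 234], [346, 253], [368, 253], [370, 249], [369, 225], [326, 222]]
```

Emit:
apply_moves --rows "0 0 0.005 0 0 0 -1; 0 0 0.01 0 0 0 -1; 0 0 0.01 0 0 0 -1"

```text
time: 13.33
tcp_pos: [0.5543, 0.2163, 0.0177]
tool_rot: [[-0.104, 0.995, -0.0], [0.995, 0.104, 0.0], [0.0, -0.0, -1.0]]
ft_force: [-0.0, 0.5, -0.4]
width: 0.0002
finger_force: 0.0
```

Emit:
apply_moves --rows "0 0 0.005 0 0 0 -1; 0 0 0.01 0 0 0 -1; 0 0 0.01 0 0 0 -1"

```text
time: 13.58
tcp_pos: [0.5541, 0.2163, 0.0161]
tool_rot: [[-0.104, 0.995, -0.001], [0.995, 0.104, 0.0], [0.0, -0.001, -1.0]]
ft_force: [-4.2, -2.3, 21.9]
width: 0.0005
finger_force: 10.6
```

A stiff stop at 22 N, but z = 0.016 is also the deck height. I'll lift and measure the lever angle.

```bash
cat > lev.py <<'E'
from h import *
import json,os
w=viewer.get_image('wrist');st=bot.state();cv2.imwrite('pics/lv%.2f.png'%st['time'],w['color'])
im=w['color'].astype(int);m=((im[...,2]>100)&(im[...,1]<60)&(im[...,0]<60)).astype(np.uint8);m[:,:250]=0;m[:,450:]=0;m[:130]=0;m[300:]=0
c=max(cv2.findContours(m,0,2)[0],key=cv2.contourArea)[:,0]
print('t',st['time'],'tcp',np.round(st['tcp_pos'],4),cv2.approxPolyDP(c,2,True)[:,0].tolist(),cv2.boxPoints(cv2.minAreaRect(c.astype(np.float32))).round(1).tolist())
def pr(im,p,fish):
    q=(np.linalg.inv(im['extrinsics'])@np.r_[p,1])[:3];f=200/np.tan(np.radians(im['vfov'])/2);r=np.hypot(q[0],q[1])
    k=f*np.arctan2(r,q[2])/r if fish else f/q[2]
    return np.round([q[0]*k+im['cx'],q[1]*k+im['cy']],1).tolist()
s=viewer.get_image('scene');h=s['color'].astype(int);n=((h[...,2]>100)&(h[...,1]<60)&(h[...,0]<60)).astype(np.uint8);n[:215]=0;n[265:]=0;n[:,:320]=0;n[:,370:]=0
c=max(cv2.findContours(n,0,2)[0],key=cv2.contourArea)[:,0];print('scene',c.min(0),c.max(0),c.mean(0))
for a in (0,8,16,43):
    P=[T(-.02+l*np.cos(np.radians(a))-.006*np.sin(np.radians(a)),-.002+dy,.04+l*np.sin(np.radians(a))+.006*np.cos(np.radians(a))) for l,dy in ((.045,-.01),(.045,.01),(.095,.01),(.095,-.01))]
    print(a,[pr(w,p,1) for p in P],[pr(s,p,0) for p in P])
E
echo
```

```text
(no output)
```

Emit:
apply_moves --rows "0 0 -0.1 0 0 0 -1; 0 0 -0.23 0 0 0 -1; 0 0 -0.36 0 0 0 -1; 0 0 -0.49 0 0 0 -1; 0 0 -0.56 0 0 0 -1; 0 0 -0.56 0 0 0 -1; 0 0 -0.56 0 0 0 -1"

```text
time: 14.17
tcp_pos: [0.5542, 0.2163, 0.1833]
tool_rot: [[-0.104, 0.995, 0.0], [0.995, 0.104, 0.001], [0.001, 0.0, -1.0]]
ft_force: [-1.2, -0.7, -1.1]
width: 0.0005
finger_force: 0.0
```

```bash
python3 lev.py
```

```text
t 14.2167 tcp [0.5534 0.216  0.1818] [[309, 185], [346, 187], [346, 174], [325, 172]] [[309.0, 172.0], [346.0, 172.0], [346.0, 187.0], [309.0, 187.0]]
scene [341 242] [351 252] [345.9375 246.875 ]
0 [[303.1, 189.4], [302.9, 171.9], [348.0, 172.0], [347.6, 189.5]] [[352.0, 239.3], [357.2, 242.2], [344.8, 249.7], [339.6, 246.7]]
8 [[301.7, 190.8], [301.5, 173.0], [347.6, 174.3], [347.1, 192.4]] [[352.3, 237.3], [357.5, 240.2], [345.3, 245.6], [340.1, 242.6]]
16 [[299.5, 192.1], [299.2, 174.0], [345.3, 176.7], [344.8, 195.5]] [[352.9, 235.3], [358.1, 238.2], [346.2, 241.2], [341.0, 238.2]]
43 [[286.3, 196.2], [285.8, 177.2], [322.3, 184.8], [322.1, 205.9]] [[356.1, 228.6], [361.3, 231.4], [352.5, 226.4], [347.2, 223.5]]
```

Run:
```python
from h import *
s=viewer.get_image('scene')['color'].astype(int)
print('R');print(s[236:256,336:362,2]);
print('mask')
for r in range(234,258): print(r,''.join('#' if s[r,c,2]>1.8*max(s[r,c,1],20) and s[r,c,0]<70 else '.' for c in range(334,364)))
w=viewer.get_image('wrist')['color'].astype(int)
for r in range(166,200): print(r,''.join('#' if w[r,c,2]>2*max(w[r,c,1],20) else '.' for c in range(295,355)))
```

```text
R
[[139 127 124 124 126 127 127 127 127 126 128 129 121  95  71  68  69  72
   73  73  74  73  73  67  62  62]
 [157 137 126 124 129 127 127 128 129 129 131 130 125 108  79  68  69  72
   73  74  72  73  67  55  52  53]
 [171 164 152 135 128 128 127 126 129 129 129 130 130 126 106  68  59  68
   68  73  73  66  60  48  45  48]
 [176 172 169 158 145 141 132 125 127 128 128 131 133 132 115  72  57  59
   60  64  60  52  51  47  49  51]
 [180 177 175 172 167 162 150 132 127 124 127 131 130 133 115  69  57  54
   51  50  49  47  49  50  52  52]
 [182 182 180 177 172 172 168 157 138 125 121 116 118 117 115  84  61  51
   48  46  46  50  51  54  53  52]
 [175 176 183 181 179 177 172 171 160 141 106  78  74  97 118 125  83  62
   58  52  50  50  54  51  49  49]
 [168 172 177 177 179 179 177 176 167 138  95  79  96 128 140 132  84  65
   67  64  59  51  49  44  39  43]
 [167 166 168 174 178 181 181 175 151 112  99 118 135 146 148 133  82  65
   74  75  65  47  33  25  29  42]
 [167 166 165 170 170 173 166 152 122 119 133 143 147 149 153 138  88  67
   74  74  62  39  29  32  39  50]
 [160 16
[... 3437 characters left out ...]
....###################################...........
190 ............................................................
191 ............................................................
192 ............................................................
193 ............................................................
194 ............................................................
195 ............................................................
196 ............................................................
197 ............................................................
198 ............................................................
199 ............................................................
```

The wrist view shows the paddle level (rows 172–189, exactly the 0° prediction). To tell a lever stop from a deck touch, I'll probe the bare deck behind the lever lightly.

Emit:
apply_moves --rows "-0.11 -0.04 0 0 0 0 -1; -0.22 -0.065 0 0 0 0 -1; -0.22 -0.065 0.13 0 0 0 -1; -0.22 -0.065 0.26 0 0 0 -1; -0.22 -0.065 0.39 0 0 0 -1; -0.22 -0.065 0.5 0 0 0 -1; -0.22 -0.065 0.53 0 0 0 -1; -0.22 -0.065 0.53 0 0 0 -1"

```text
time: 15.03
tcp_pos: [0.5387, 0.1477, 0.0205]
tool_rot: [[-0.104, 0.995, -0.008], [0.995, 0.104, -0.002], [-0.001, -0.008, -1.0]]
ft_force: [-0.1, 0.3, -0.4]
width: 0.0008
finger_force: 0.0
```

Emit:
apply_moves --rows "0 0 0.005 0 0 0 -1; 0 0 0.01 0 0 0 -1; 0 0 0.015 0 0 0 -1; 0 0 0.015 0 0 0 -1"

```text
time: 15.37
tcp_pos: [0.5427, 0.1489, 0.0207]
tool_rot: [[-0.104, 0.995, 0.002], [0.995, 0.104, 0.001], [0.001, 0.002, -1.0]]
ft_force: [-0.2, -0.1, -0.9]
width: 0.0005
finger_force: 0.0
```

Emit:
apply_moves --rows "0 0 0.01 0 0 0 -1; 0 0 0.02 0 0 0 -1; 0 0 0.02 0 0 0 -1; 0 0 0.02 0 0 0 -1"

```text
time: 15.7
tcp_pos: [0.5415, 0.1485, 0.0132]
tool_rot: [[-0.104, 0.995, -0.001], [0.995, 0.104, 0.0], [0.0, -0.001, -1.0]]
ft_force: [-0.9, -0.6, -0.9]
width: 0.0002
finger_force: 0.0
```

Emit:
apply_moves --rows "0 0 0.005 0 0 0 -1; 0 0 0.005 0 0 0 -1; 0 0 0.005 0 0 0 -1"

```text
time: 15.95
tcp_pos: [0.5416, 0.1485, 0.0117]
tool_rot: [[-0.104, 0.995, -0.001], [0.995, 0.104, 0.0], [0.0, -0.001, -1.0]]
ft_force: [0.6, -0.2, 0.9]
width: 0.0006
finger_force: 0.0
```

TCP is at 0.0117 over the 16 mm deck with no force, so the fingertips really sit above the TCP and the 22 N stop was the lever's end stop. I'll retreat and do a final check.

Emit:
apply_moves --rows "0 0 -0.13 0 0 0 -1; 0 0 -0.26 0 0 0 -1; 0 0 -0.39 0 0 0 -1; 0 0 -0.52 0 0 0 -1; 0 0 -0.6 0 0 0 -1; 0 0 -0.6 0 0 0 -1; 0 0 -0.6 0 0 0 -1; 0 0 -0.6 0 0 0 -1"

```text
time: 16.62
tcp_pos: [0.5411, 0.1483, 0.1908]
tool_rot: [[-0.104, 0.995, -0.002], [0.995, 0.104, -0.0], [-0.0, -0.002, -1.0]]
ft_force: [-0.3, -0.5, 0.2]
width: 0.0003
finger_force: 0.0
```

```bash
python3 lev.py
python3 - <<'E'
from h import *
w=viewer.get_image('wrist');w['fish']=1;im=w['color'];cv2.imwrite('pics/end.png',im)
hsv=cv2.cvtColor(im,cv2.COLOR_BGR2HSV)
k,s=np.cos(YAW),np.sin(YAW)
def tr(u,v,z):
    q=onz(w,u,v,z)[:2]-C;return np.round([k*q[0]+s*q[1],-s*q[0]+k*q[1]],4)
m=((hsv[...,2]<45)).astype(np.uint8);m[:20]=0;m[215:]=0;m[:,:270]=0;m[:,345:]=0
for c in cv2.findContours(m,0,2)[0]:
    if cv2.contourArea(c)>60:
        x,y,a,b=cv2.boundingRect(c);print('dark',x,y,a,b,tr(x+a/2,y+b/2,.107))
m=((hsv[...,1]<45)&(hsv[...,2]>110)).astype(np.uint8);m[230:]=0
for c in cv2.findContours(m,0,2)[0]:
    if 300<cv2.contourArea(c)<20000:
        x,y,a,b=cv2.boundingRect(c);print('light',x,y,a,b,tr(x+a/2,y,.085),tr(x+a/2,y+b,.085))
E
```

```text
dark 270 128 35 7 [-0.0071 -0.0105]
dark 270 94 35 22 [-0.0069  0.0138]
dark 270 76 7 17 [-0.0195  0.0331]
light 289 152 25 70 [ 0.0044 -0.0322] [ 0.0035 -0.1056]Traceback (most recent call last):
  File "lev.py", line 5, in <module>
    c=max(cv2.findContours(m,0,2)[0],key=cv2.contourArea)[:,0]
      ~~~^^^^^^^^^^^^^^^^^^^^^^^^^^^^^^^^^^^^^^^^^^^^^^^^
ValueError: max() iterable argument is empty
```

```bash
sed -i 's/m\[:130\]=0/m[:80]=0/' lev.py; python3 lev.py
python3 - <<'E'
from h import *
w=viewer.get_image('wrist');w['fish']=1;im=cv2.imread('pics/end.png');k,s=np.cos(YAW),np.sin(YAW)
def tr(u,v,z):
    q=onz(w,u,v,z)[:2]-C;return np.round([k*q[0]+s*q[1],-s*q[0]+k*q[1]],4)
m=(im.max(2)<40).astype(np.uint8);m[150:]=0
for c in cv2.findContours(m,0,2)[0]:
    if cv2.contourArea(c)>60:
        x,y,a,b=cv2.boundingRect(c);print('dark',x,y,a,b,tr(x+a/2,y+b/2,.107))
h=im.astype(int);g=h.min(2);m=((h.max(2)-g<28)&(g>95)&~((h[...,1]>h[...,2]+5))).astype(np.uint8);m[120:]=0
for c in cv2.findContours(m,0,2)[0]:
    if cv2.contourArea(c)>150:
        x,y,a,b=cv2.boundingRect(c);print('light',x,y,a,b,tr(x+a/2,y+b,.085))
E
```

```text
t 16.7667 tcp [0.5407 0.1482 0.1901] [[326, 128], [365, 128], [366, 117], [364, 114], [341, 113]] [[326.0, 113.0], [366.0, 113.0], [366.0, 128.0], [326.0, 128.0]]
scene [341 242] [351 252] [345.9375 246.875 ]
0 [[322.1, 129.6], [322.1, 111.6], [367.4, 112.4], [367.0, 130.3]] [[352.0, 239.3], [357.2, 242.2], [344.8, 249.7], [339.6, 246.7]]
8 [[321.0, 129.9], [321.0, 111.6], [367.7, 112.3], [367.3, 130.9]] [[352.3, 237.3], [357.5, 240.2], [345.3, 245.6], [340.1, 242.6]]
16 [[319.0, 130.2], [319.0, 111.5], [366.2, 112.2], [365.8, 131.5]] [[352.9, 235.3], [358.1, 238.2], [346.2, 241.2], [341.0, 238.2]]
43 [[306.4, 131.1], [306.3, 111.4], [345.7, 111.4], [345.5, 133.3]] [[356.1, 228.6], [361.3, 231.4], [352.5, 226.4], [347.2, 223.5]]
dark 263 95 42 40 [-0.01    0.0048]
dark 239 74 38 20 [-0.0337  0.0342]
light 261 0 112 71 [0.0198 0.048 ]
```

```bash
python3 -c "
from h import *
print(job_done())"
```

```text
the job is handed in; nothing more can be done
None
```

The job is handed in at about 17 s: the fence holds the white mug against the end board with about 2–3 mm of play by my estimate, its red lever is pressed level to its stop (22 N), and nothing else was touched; the hand-in returned no verdict.

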